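# Feel along the toy bin's lid edge, then hold the lid shut for the latch

### The arm

A 6-joint arm with a two-finger parallel gripper is mounted at the origin on the work surface. World frame = base frame: x ahead of the robot, y to its left, z up, the work surface at z = 0. Lengths are in m, angles in rad, forces in N, time in s.
With the tool pointing down it reaches from about 0.25 to 0.725 m from the base axis. Payload 4 kg.
Tool frame: the origin (TCP) lies at the very end of the fingers, on their centre line; the grasp point (between the pads) lies 19 mm behind it; x points along the fingers, z is the direction in which the jaws open and shut, and the axes are right-handed (so a half turn about x gives the same grasp; the last joint's range is limited). The gripper opens to 85 mm and grips with 20 to 120 N. Pads are 22 mm wide; open, the fingers measure 114 mm over their backs; the gripper's body (76 mm by 85 mm) begins 54 mm behind the grasp point. The pads swing forward as they close: fully open they stand 13 mm farther back than shut.
Start: joints at [-1.346, 0.241, 0.005, 1.335, 0, 1.571], TCP at [0.111, -0.487, 0.231] pointing down, gripper open.
Joint ranges: [-2.72, 2.72], [-1.05, 1.87], [-1.09, 1.28], [-1.99, 2.15], [-1.42, 1.44], [-3.14, 3.14]. Speed limits (rad/s): [2.79, 2.79, 3.14, 3.14, 3.14, 3.14].

### API

Orientations are given as a rotation vector (axis times angle).
In Python, from workcell import robot gives the robot as it stands.
- The arm moves only by the shell command python3 -m inch 'ROWS' [FORCE]. ROWS is JSON, a list of rows, each a list of 3 entries, a list of its own where there are three numbers: the shift along the tool's x, y, z in mm, then the turn, a rotation vector about the tool's x, y, z in degrees, then the opening, from -1 (shut) to 1 (fully open). A call has 1 to 5 rows; each row shifts and turns the commanded pose from where the row before left it, along the tool's axes as they then stand; what a row does not reach is not made up. A row lasts 1/12 s, in which the tool goes at most 41.7 mm and 7.16 degrees, less where a joint would pass 70% of its speed; a pose out of reach is approached as far as the arm can. A call is refused whole if a number of a shift passes 41.7 or a number of a turn 7.16, either way. A call with a gripper value outside its range is refused whole. The fingers move at their own pace and stop on an object; FORCE is the grip in N (left out, the last holds). Time passes only in rows, so rows that do not move let the fingers close. It gives the time, the measured TCP pose, the force and the opening at its end, in the units of the state.
- robot.observe(): the state, without advancing time (a new reading comes with each control period).
- robot.capture(name): name is "scene" or "side" or "wrist"; returns (picture, depth): 384x512x3 uint8, blue, green, red; 384x512 float32, m along the optical axis (not along the pixel's ray), 0 where there is no reading.
- robot.camera_model(name): a dict with "mtx" (3x3 intrinsics, pixels), "rvec" (rotation vector, rad) and "tvec" (3), from world to camera coordinates, as OpenCV has them. Camera axes: x right, y down, z forward; pixel columns grow to the right and rows downward; lengths in m; the calibration is good to about 2 mm. A picture is of the moment at which its call begins: read the wrist's pose just before it. camera_model takes no time and is no camera call; for the wrist camera it gives the pose at the moment of the call.
- robot.finish_job(): hands the job in, once; it reports no verdict.
The state is a dict: "time": time; "q": joint angles; "qvel": joint speeds; "joint_torque": joint torques, N m; "ee_pos": TCP position; "orientation": TCP orientation; "force": force on the tool from outside, world axes, zero at the start; "torque": the same for the moment, N m; "opening": finger opening in m.
Only numpy, scipy, OpenCV 4.12 (cv2) and the standard library are available. Lean on these libraries where they do the work, as an engineer would, in place of code of your own. Each camera call takes 0.05 s, during which the arm holds its last target. There are 200 camera calls.

### The job

Check the toy bin's lid for splinters: run your fingertips slowly and lightly along the raised bead on its curved front edge, from the end by the wooden cleat to the end by the steel latch, so lightly that the sprung lid gives only a little and stays clearly ajar. Then, at the latch end, gently press the lid fully shut and finish while still holding it down there with the fingertips, so that I can snap the latch. Grasp and lift nothing, and leave the toys where they are.

Things in the scene. Friction and masses are not known exactly. Their poses are not given: they have to be found in the camera images.
- bin: Fixed toy bin of varnished acacia, 280 x 320 mm; origin at the centre of its underside on the bench, x from its front (robot side) to its back, y along its front, z up. Front and side walls are 86 mm high. A fixed deck, 118 mm high, fills its back from x = 64 to 140 mm. Position and yaw vary.
- lid: Flip-top acacia lid, a board 14 mm thick, 300 mm wide; origin on its hinge line at x = 60, z = 100 mm of the bin, axes as the bin's at rest. A spring holds it level and ajar, 14 mm above the front wall. Pressed at the front it tips down by up to 0.07 rad to a stop (shut) and comes up again when released. Along its curved front edge runs a half-round bead, 14 mm wide, 7 mm proud of the board.
- lid_edge (a point): Crest of the bead at the middle of the lid's front edge; axes are the lid's. At rest x = -165, z = 121 mm of the bin; shut: z about 105 mm. From above the crest is an arc of 390 mm radius, y = -150 to 150 mm, centred 390 mm behind (+x of) this point; its ends lie 30 mm farther back and sink 14 mm until shut. Spring: 0.35 N per mm pressed at the middle, 0.4 at the ends, about 6 N to shut.
- latch_top (a point): Top of the steel snap latch, 132 mm above the bench: a steel block 44 x 24 mm, 78 mm high, with an upright wire loop 40 mm wide, fixed against one side wall of the bin near the front (172 mm to one side of the bin's middle; which side varies). It marks the end where the stroke finishes and the lid is held shut. It does not move.
- cleat: Acacia carrying cleat, a low horizontal bar 110 x 24 mm with its top 80 mm above the bench, fixed against the other side wall; it marks the end where the stroke starts. Origin on the bench below its middle.
- truck: Red plastic toy fire truck 150 x 60 x 73 mm, loose in front of the bin; origin at the centre of its underside. Leave alone.
- piggy: Blue ceramic piggy bank about 125 x 92 x 104 mm, loose beside the bin; origin under its centre. Leave alone.
- top: Wooden spinning top, 60 mm across and 64 mm high, standing on its blunt foot in front of the bin; origin under its foot. Leave alone.
- block: Yellow plastic block 32 x 64 x 24 mm lying loose on the lid, behind the edge (about 100 mm or more); origin at the centre of its underside. It may ride down with the lid; do not touch it.
- duck: Wooden toy duck 80 x 40 x 79 mm standing on the bin's rear deck; origin under its base. Leave alone.
- cup: Green plastic stacking cup, 72 mm across, 60 mm high, beside the bin; origin under its centre. Leave alone.
- drum: Toy drum, 84 mm across, 60 mm high, in front of the bin; origin under its centre. Leave alone.
There are look-alikes about, which are no part of the job. Several things look just like the part that bears latch_top: the one meant starts farthest to the robot's left.

How it is judged:
By the outcome, as a careful person would: the job done as asked, in the order asked, and still so for the second after the job is handed in, while the arm keeps its last pose, push and grip.
It also fails if it takes over 42 s, if anything falls off the work surface, if the arm or the gripper's body presses on something with over 40 N, if the wrist force passes 120 N, or if a joint passes its speed limit or range.

## Working session

There is one attempt and no reset: what is moved stays moved. The work goes in short steps, Python scripts to look and compute and a shell command to move; the robot and the scene stay as the last step left them, time stands still between calls to the robot, and variables do not carry over. Pictures are saved under pics/ and viewed, about 8 in all and at most 12, crops included, and the job is handed in when it is done.

```bash
mkdir -p pics; ls; python3 - <<'E'
from workcell import robot
import cv2,numpy as np
print(robot.observe())
for n in("scene","side"):
    p,d=robot.capture(n); cv2.imwrite(f"pics/{n}0.png",p); np.savez(f"{n}0.npz",d=d,**robot.camera_model(n)); print(n,robot.camera_model(n))
E
```

```text
pics
{'time': 0.0, 'q': array([-1.34602561e+00,  2.41430467e-01,  3.72564560e-03,  1.33523225e+00,
       -2.96764252e-05,  1.57079678e+00]), 'qvel': array([ 5.92792617e-04, -6.07125255e-04, -1.63333091e-04,  8.58945440e-04,
        4.21501476e-05, -5.26973220e-04]), 'joint_torque': array([-3.86789825e-04, -3.72319615e+01,  2.52405703e+01,  1.69422693e-02,
       -2.66166326e-04,  7.20807307e-07]), 'ee_pos': array([ 0.11128889, -0.48679586,  0.2304048 ]), 'orientation': array([ 1.04339408,  1.30891236, -1.04120159]), 'force': array([ 0.50994057, -0.33238033,  0.5251108 ]), 'torque': array([ 0.00665668,  0.0180461 , -0.01124193]), 'opening': 0.08535803358144439}
scene {'mtx': array([[484.46310023,   0.        , 251.92981155],
       [  0.        , 484.46310023, 190.73292616],
       [  0.        ,   0.        ,   1.        ]]), 'rvec': array([ 2.20819644,  1.0271381 , -0.41766583]), 'tvec': array([-0.37497806, -0.23141779,  1.80240892])}
side {'mtx': array([[353.67386757,   0.        , 248.86294576],
       [  0.        , 353.67386757, 190.25070907],
       [  0.        ,   0.        ,   1.        ]]), 'rvec': array([ 1.0040297 , -2.35191012,  1.11134975]), 'tvec': array([0.3988481 , 0.31539309, 0.62830838])}
```

View pics/scene0.png

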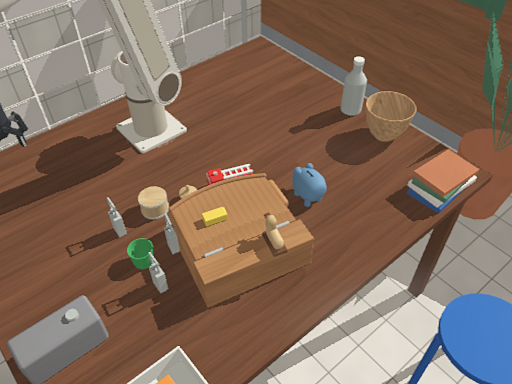

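View pics/side0.png

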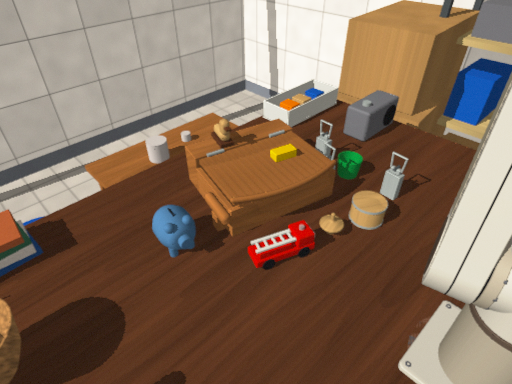

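Scene view: bin at about (240,235) with three latch-like items at (117,217), (171,235) and (158,272). Side view: cleat at (207,187) on the piggy side, truck (282,245) in front. Next I'll build a height map from the depth.

```bash
cat >h.py <<'E'
import numpy as np,cv2
def cloud(n):
    f=np.load(n+".npz"); d=f["d"]; K=f["mtx"]; R=cv2.Rodrigues(f["rvec"])[0]
    v,u=np.nonzero(d>0); z=d[v,u]
    c=np.stack([(u-K[0,2])/K[0,0]*z,(v-K[1,2])/K[1,1]*z,z],1)
    return (c-f["tvec"].ravel())@R, np.stack([u,v],1)
E
python3 - <<'E'
from h import *
for n,off in(("scene0",0),("side0",1)):
    P,uv=cloud(n); im=cv2.imread(f"pics/{n[:-1]}0.png")
    pts=[(117,217),(171,235),(158,272),(153,200),(187,192),(310,180),(215,215),(276,235),(142,255),(230,173)] if n=="scene0" else [(394,180),(325,145),(368,205),(283,153),(280,245),(207,187),(332,222),(175,220)]
    for u,v in pts:
        m=(abs(uv-[u,v]).max(1)<=3); print(n,u,v,np.median(P[m],0).round(3))
# height map
H=np.zeros((500,700),np.float32)  # rows x 0.2..0.95 , cols y
S=1000
for n in("scene0","side0"):
    P,_=cloud(n)
    m=(P[:,0]>.15)&(P[:,0]<.65+.3)&(abs(P[:,1])<.6)&(P[:,2]<.25)&(P[:,2]>-.01)
    q=P[m]; print(n,len(q))
    A=np.zeros((400,600),np.float32)
    np.maximum.at(A,((.95-q[:,0])*500).astype(int).clip(0,399),)if 0 else None
    r=((.95-q[:,0])*500).astype(int); c=((.6-q[:,1])*500).astype(int)
    np.maximum.at(A,(r,c.clip(0,599)),q[:,2].astype(np.float32))
    A=cv2.morphologyEx(A,cv2.MORPH_CLOSE,np.ones((3,3)))
    cv2.imwrite(f"pics/hm_{n}.png",cv2.applyColorMap((A/.2*255).clip(0,255).astype(np.uint8),cv2.COLORMAP_JET))
a=[cv2.imread(f"pics/hm_{n}.png") for n in("scene0","side0")]
cv2.imwrite("pics/hm.png",cv2.resize(np.vstack(a),None,fx=.75,fy=.75))
E
```

```text
scene0 117 217 [ 0.369 -0.33   0.078]
scene0 171 235 [ 0.525 -0.245  0.078]
scene0 158 272 [ 0.61  -0.342  0.08 ]
scene0 153 200 [ 0.363 -0.207  0.06 ]
scene0 187 192 [ 0.385 -0.102  0.04 ]
scene0 310 180 [0.637 0.19  0.097]
scene0 215 215 [ 0.59  -0.134  0.138]
scene0 276 235 [ 0.762 -0.065  0.161]
scene0 142 255 [ 0.477 -0.328  0.006]
scene0 230 173 [0.416 0.047 0.054]
side0 394 180 [ 0.344 -0.313  0.065]
side0 325 145 [ 0.575 -0.321  0.077]
side0 368 205 [ 0.339 -0.18   0.059]
side0 283 153 [ 0.571 -0.119  0.136]
side0 280 245 [0.405 0.069 0.054]
side0 207 187 [0.667 0.068 0.068]
side0 332 222 [ 0.376 -0.086  0.039]
side0 175 220 [0.593 0.214 0.098]
scene0 79388
side0 96238
```

View pics/hm.png

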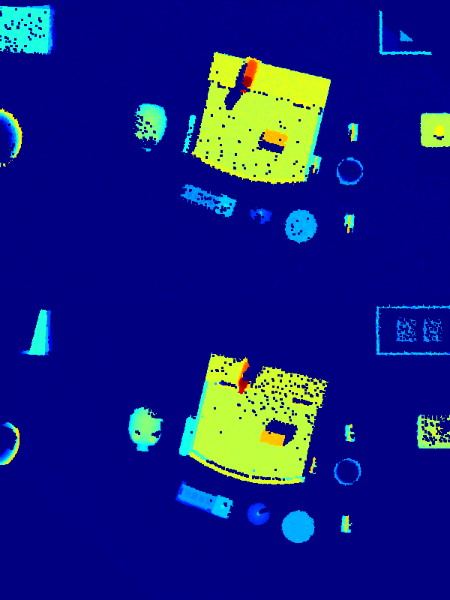

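Height map: the bin is yawed; the latch next to it, near (0.525,-0.245), is also the leftmost of the three, and the cleat is on the +y side. Next I'll fit the bin pose.

```bash
cat >fit.py <<'E'
from h import *
from scipy.optimize import minimize
P=[cloud(n)[0] for n in("scene0","side0")]
th=np.linspace(-np.arcsin(150/390),np.arcsin(150/390),40)
def tob(q,p): c,s=np.cos(p[2]),np.sin(p[2]); d=q[:,:2]-p[:2]; return np.stack([d@[c,s],d@[-s,c]],1)
def world(b,p): c,s=np.cos(p[2]),np.sin(p[2]); b=np.atleast_2d(b); return np.stack([p[0]+c*b[:,0]-s*b[:,1],p[1]+s*b[:,0]+c*b[:,1]],1)
def outline():
    R=.397; C=-.165+.39
    arc=[(C-R*np.cos(t),R*np.sin(t)) for t in np.linspace(-np.arcsin(.15/R),np.arcsin(.15/R),40)]
    return np.array(arc+[(.064,.15),(.064,.16),(.14,.16),(.14,-.16),(.064,-.16),(.064,-.15)])
O=outline()
if __name__=="__main__":
  for Q in (P,P[:1],P[1:]):
    M=np.zeros((800,1000),np.uint8)   # 1 px = 1 mm ; row=(x-.3)*1000+100, col=(y+.5)*1000
    for q in Q:
        m=(q[:,2]>.100)&(q[:,2]<.145)&(q[:,0]>.35)&(q[:,0]<.85)&(q[:,1]>-.27)&(q[:,1]<.09)
        q=q[m]; M[((q[:,0]-.3)*1000+100).astype(int),((q[:,1]+.5)*1000).astype(int)]=255
    M=cv2.morphologyEx(M,cv2.MORPH_CLOSE,np.ones((9,9)))
    M=cv2.morphologyEx(M,cv2.MORPH_OPEN,np.ones((31,31)))
    cs,_=cv2.findContours(M,cv2.RETR_EXTERNAL,cv2.CHAIN_APPROX_NONE); M[:]=0; cv2.drawContours(M,[max(cs,key=cv2.contourArea)],-1,255,-1)
    def cost(p):
        w=world(O,p); px=np.stack([(w[:,1]+.5)*1000,(w[:,0]-.3)*1000+100],1)
        T=np.zeros_like(M); cv2.fillPoly(T,[(px*16).round().astype(np.int32)],255,shift=4)
        return float((T!=M).sum())
    best=min((minimize(cost,[.62,-.07,y],method="Nelder-Mead",options=dict(initial_simplex=np.array([[.62,-.07,y],[.65,-.07,y],[.62,-.04,y],[.62,-.07,y+.1]]))) for y in(-.3,-.15,.0,.15,.3)),key=lambda r:r.fun)
    p=best.x; print(p.round(4),best.fun,(M>0).sum())
    if Q is P: np.save("pose.npy",p)
  p=np.load("pose.npy")
  for n,q in zip(("scene","side"),P):
    b=tob(q,p); r=np.hypot(b[:,0]-.225,b[:,1])-.39
    # crest profile: z vs radial offset in bands
    for lo,hi in((-.14,-.08),(-.04,.04),(.08,.14)):
        m=(b[:,1]>lo)&(b[:,1]<hi)&(abs(r)<.02)&(b[:,0]<0)&(q[:,2]>.09)
        print(n,lo,[(k,round(float(np.median(q[m&(abs(r*1000-k)<1.5),2])),4)) for k in range(-15,13,3) if (m&(abs(r*1000-k)<1.5)).sum()>2])
    m=(b[:,1]<-.162)&(b[:,1]>-.2)&(b[:,0]<-.02)&(b[:,0]>-.2)&(q[:,2]>.07); print("latch",b[m].mean(0),q[m,2].max(),q[m].mean(0))
    m=(b[:,1]>.162)&(b[:,1]<.2)&(abs(b[:,0])<.14)&(q[:,2]>.07)&(q[:,2]<.085); print("cleat",b[m].mean(0) if m.any() else 0)
E
python3 fit.py
```

```text
[ 0.6364 -0.0913 -0.2249] 3356.0 91902
[ 0.6388 -0.095  -0.2361] 8036.0 84691
[ 0.6364 -0.0879 -0.2237] 13103.0 79544
scene -0.14 [(-15, 0.1144), (-12, 0.1134), (-9, 0.1141), (-6, 0.1159), (-3, 0.1176), (0, 0.1207), (3, 0.1194), (6, 0.119)]
scene -0.04 [(-15, 0.113), (-12, 0.1138), (-9, 0.1138), (-6, 0.1173), (-3, 0.1193), (0, 0.1195), (3, 0.1192)]
scene 0.08 [(-15, 0.1138), (-12, 0.1144), (-9, 0.1161), (-6, 0.1185), (-3, 0.1203), (0, 0.1192), (3, 0.1187)]
latch [-0.08384919 -0.17435781] 0.13815019115392568 [ 0.51580658 -0.24259367  0.09598704]
cleat [-0.0811384  0.1720114]
side -0.14 [(-15, 0.1132), (-12, 0.1132), (-9, 0.1134), (-6, 0.1177), (-3, 0.1197), (0, 0.1196), (3, 0.1185), (6, 0.1153)]
side -0.04 [(-15, 0.1133), (-12, 0.1134), (-9, 0.1144), (-6, 0.1182), (-3, 0.119), (0, 0.1188), (3, 0.1188), (6, 0.115), (9, 0.1158)]
side 0.08 [(-15, 0.1135), (-12, 0.1138), (-3, 0.1191), (0, 0.1185), (3, 0.1184), (6, 0.1149), (9, 0.1159)]
latch [-0.09278357 -0.16804331] 0.13540488820430271 [ 0.50850546 -0.23444568  0.11443039]
cleat [-0.07583242  0.17322539]
```

```bash
cat >>h.py <<'E'
def st():
    from workcell import robot
    s=robot.observe(); return s,cv2.Rodrigues(s["orientation"])[0]
E
python3 - <<'E'
from h import *; from fit import world
from scipy.spatial.transform import Rotation as Rn
p=np.load("pose.npy"); s,R=st(); print(R.round(3).tolist())
c,sn=np.cos(p[2]),np.sin(p[2]); bx=np.array([c,sn,0]);by=np.array([-sn,c,0])
for sg in(1,-1):   # tool z = sg*bin y, tool x down, y = z cross x
    z=sg*by; x=np.array([0,0,-1.]); y=np.cross(z,x); T=np.stack([x,y,z],1)
    rv=Rn.from_matrix(R.T@T).as_rotvec(degrees=True); print(sg,rv.round(2))
t=[.225-np.sqrt(.39**2-.143**2),.143]; w=np.append(world(t,p)[0],.16); print("target",w,"d bin frame",(w-s["ee_pos"])@bx,(w-s["ee_pos"])@by, "d tool",(w-s["ee_pos"])@R)
E
```

```text
[[-0.0, 0.975, 0.223], [0.002, 0.223, -0.975], [-1.0, -0.0, -0.002]]
1 [-1.5423e+02 -4.0000e-02 -1.4000e-01]
-1 [25.77 -0.11  0.03]
target [0.53395441 0.07881163 0.16      ] d bin frame 0.28583038044915565 0.645692147814827 d tool [ 0.07134962  0.53810206 -0.45710421]
```

```bash
I="python3 -m inch"
python3 -m inch '[[[0,0,0],[-7,0,0],-1],[[0,0,0],[-7,0,0],-1],[[0,0,0],[-7,0,0],-1],[[0,0,0],[-7,0,0],-1],[[0,0,0],[-7,0,0],-1]]' 20
python3 - <<'E'
from h import *
print(st()[0]["q"].round(3))
E
```

```text
time: 0.52
ee_pos: [0.1114, -0.487, 0.2307]
orientation: [0.571, 1.495, -0.569]
force: [-0.4, 0.5, -0.0]
opening: 0.0256
[-1.346  0.241  0.004  1.335 -0.     0.954]
```

```bash
python3 -m inch '[[[0,0,0],[-7,0,0],-1],[[0,0,0],[-7,0,0],-1],[[0,0,0],[-7,0,0],-1],[[0,0,0],[-7,0,0],-1],[[0,0,0],[-7,0,0],-1]]' >/dev/null
python3 -m inch '[[[0,0,0],[-7,0,0],-1],[[0,0,0],[-7,0,0],-1],[[0,0,0],[-7,0,0],-1],[[0,0,0],[-7,0,0],-1],[[0,0,0],[-7,0,0],-1]]' >/dev/null
python3 -m inch '[[[0,0,0],[-7,0,0],-1],[[0,0,0],[-7,0,0],-1],[[0,0,0],[-7,0,0],-1],[[0,0,0],[-7,0,0],-1],[[0,0,0],[-7,0,0],-1]]' >/dev/null
python3 -m inch '[[[0,0,0],[-7,0,0],-1],[[0,0,0],[-7,0,0],-1],[[0,0,0],[0,0,0],-1]]'
python3 - <<'E'
from h import *
s,R=st(); print(s["q"].round(3),R.round(3).tolist())
E
```

```text
time: 2.02
ee_pos: [0.1114, -0.4871, 0.2308]
orientation: [-1.039, 1.308, 1.041]
force: [0.3, -0.5, 0.5]
opening: 0.0004
[-1.346  0.241  0.004  1.335 -0.    -1.119] [[-0.0, -0.974, 0.225], [0.001, 0.225, 0.974], [-1.0, 0.001, 0.001]]
```

```bash
python3 -m inch '[[[0,-16,36],[0,0,0],-1],[[0,-16,36],[0,0,0],-1],[[0,-16,36],[0,0,0],-1],[[0,-16,36],[0,0,0],-1],[[0,-16,36],[0,0,0],-1]]' >/dev/null
python3 -m inch '[[[0,-16,36],[0,0,0],-1],[[0,-16,36],[0,0,0],-1],[[0,-16,36],[0,0,0],-1],[[0,-16,36],[0,0,0],-1],[[0,-16,36],[0,0,0],-1]]' 
python3 -m inch '[[[0,-16,36],[0,0,0],-1],[[0,-16,36],[0,0,0],-1],[[0,-16,36],[0,0,0],-1],[[0,-16,36],[0,0,0],-1],[[0,-16,36],[0,0,0],-1]]'
python3 -m inch '[[[0,-16,36],[0,0,0],-1],[[0,-16,36],[0,0,0],-1],[[0,0,0],[0,0,0],-1],[[0,0,0],[0,0,0],-1]]'
cat >w.py <<'E'
from h import *; from fit import tob
s,R=st(); e=s["ee_pos"]; p=np.load("pose.npy"); b=tob(e[None],p)[0]*1000
print("bin y %.1f  x %.1f crest x %.1f  z %.2f"%(b[1],b[0],225-np.sqrt(390**2-b[1]**2),e[2]*1000),"F",s["force"].round(2),"q6",s["q"][5].round(2),R[:,0].round(3))
E
python3 w.py
```

```text
time: 2.85
ee_pos: [0.3496, -0.1713, 0.2313]
orientation: [-1.036, 1.31, 1.036]
force: [0.2, -0.8, -0.2]
opening: 0.0002
time: 3.27
ee_pos: [0.4684, -0.014, 0.2312]
orientation: [-1.037, 1.31, 1.037]
force: [-0.0, -0.4, -0.4]
opening: -0.0002
time: 3.6
ee_pos: [0.5156, 0.0485, 0.2302]
orientation: [-1.039, 1.31, 1.041]
force: [0.2, -1.5, 0.6]
opening: 0.0003
bin y 109.4  x -148.9 crest x -149.3  z 230.15 F [ 0.2  -1.52  0.64] q6 0.32 [-0.002 -0.    -1.   ]
```

```bash
python3 -m inch '[[[10,-5,17],[0,0,0],-1],[[25,-6,17],[0,0,0],-1],[[30,0,0],[0,0,0],-1],[[20,0,0],[0,0,0],-1],[[10,0,0],[0,0,0],-1]]' >/dev/null
python3 -m inch '[[[0,0,0],[0,0,0],-1],[[0,0,0],[0,0,0],-1],[[0,0,0],[0,0,0],-1]]' >/dev/null
python3 w.py
python3 - <<'E'
from workcell import robot
import cv2,numpy as np
a=[]
for n in("side","scene","wrist"):
    p,d=robot.capture(n); np.savez(n+"1.npz",d=d,**robot.camera_model(n)); cv2.imwrite(f"pics/{n}1.png",p); a.append(p)
s=cv2.resize(a[0][80:280,150:350],(400,400)); z=cv2.resize(a[1][130:330,130:330],(400,400))
cv2.imwrite("pics/c1.png",np.hstack([s,z]))
E
```

```text
bin y 141.3  x -136.8 crest x -138.5  z 138.04 F [-0.74  0.06  0.29] q6 0.37 [ 0.003  0.    -1.   ]
```

View pics/c1.png

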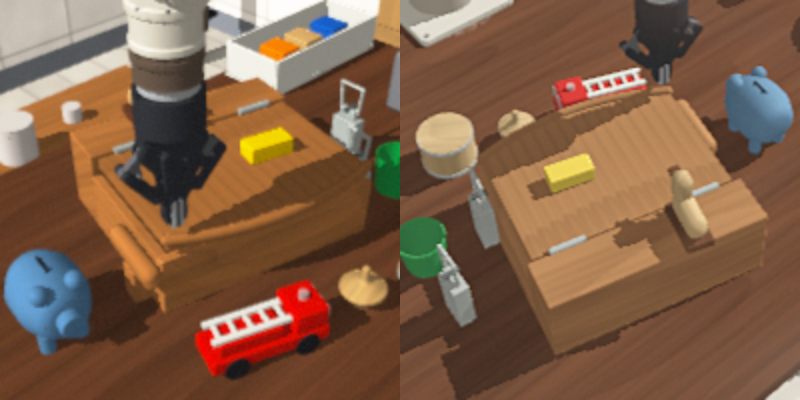

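Tips are just above the bead's cleat end (side crop (177,222); scene crop (663,80)), with the toys clear. Lowering gently now.

```bash
python3 -m inch '[[[6,1.5,0.5],[0,0,0],-1],[[5,0,0],[0,0,0],-1],[[3,0,0],[0,0,0],-1],[[1,0,0],[0,0,0],-1],[[0,0,0],[0,0,0],-1]]' >/dev/null; python3 w.py
python3 -m inch '[[[1,0,0],[0,0,0],-1],[[0,0,0],[0,0,0],-1]]' >/dev/null; python3 w.py
python3 -m inch '[[[1,0,0],[0,0,0],-1],[[0,0,0],[0,0,0],-1]]' >/dev/null; python3 w.py
python3 -m inch '[[[1,0,0],[0,0,0],-1],[[0,0,0],[0,0,0],-1]]' >/dev/null; python3 w.py
```

```text
bin y 142.0  x -139.8 crest x -138.2  z 120.62 F [-0.2   0.05  0.37] q6 0.38 [-0.001 -0.    -1.   ]
bin y 142.2  x -139.3 crest x -138.2  z 120.19 F [0.38 0.27 0.8 ] q6 0.38 [-0.  0. -1.]
bin y 142.2  x -139.2 crest x -138.1  z 119.32 F [ 0.12 -0.5   0.6 ] q6 0.38 [ 0.  0. -1.]
bin y 142.2  x -139.2 crest x -138.1  z 118.34 F [-0.24 -0.11  1.65] q6 0.38 [ 0.  0. -1.]
```

```bash
python3 -m inch '[[[0.2,1.1,-3],[0,0,0],-1],[[0,1.1,-3],[0,0,0],-1],[[0,1.1,-3],[0,0,0],-1],[[0,1.1,-3],[0,0,0],-1],[[0,1.1,-3],[0,0,0],-1]]' >/dev/null; python3 w.py
python3 -m inch '[[[0,1,-3],[0,0,0],-1],[[0,1,-3],[0,0,0],-1],[[0,1,-3],[0,0,0],-1],[[0,1,-3],[0,0,0],-1],[[0,1,-3],[0,0,0],-1]]' >/dev/null; python3 w.py
python3 -m inch '[[[0,0.8,-3],[0,0,0],-1],[[0,0.8,-3],[0,0,0],-1],[[0,0.8,-3],[0,0,0],-1],[[0,0.8,-3],[0,0,0],-1],[[0,0.8,-3],[0,0,0],-1]]' >/dev/null; python3 w.py
```

```text
bin y 126.8  x -144.9 crest x -143.8  z 118.20 F [0.21 0.99 0.74] q6 0.35 [ 0.  0. -1.]
bin y 111.9  x -150.0 crest x -148.6  z 118.10 F [0.74 0.05 1.26] q6 0.33 [-0.  0. -1.]
bin y 96.9  x -154.0 crest x -152.8  z 118.09 F [0.57 0.85 0.22] q6 0.3 [-0.  0. -1.]
```

```bash
python3 -m inch '[[[0.3,0.6,-3],[0,0,0],-1],[[0.3,0.6,-3],[0,0,0],-1],[[0.2,0.6,-3],[0,0,0],-1],[[0,0.6,-3],[0,0,0],-1],[[0,0.6,-3],[0,0,0],-1]]' >/dev/null; python3 w.py
python3 -m inch '[[[0,0.5,-3],[0,0,0],-1],[[0,0.5,-3],[0,0,0],-1],[[0,0.5,-3],[0,0,0],-1],[[0,0.5,-3],[0,0,0],-1],[[0,0.5,-3],[0,0,0],-1]]' >/dev/null; python3 w.py
python3 -m inch '[[[0,0.4,-3],[0,0,0],-1],[[0,0.4,-3],[0,0,0],-1],[[0,0.4,-3],[0,0,0],-1],[[0,0.4,-3],[0,0,0],-1],[[0,0.4,-3],[0,0,0],-1]]' >/dev/null; python3 w.py
python3 -m inch '[[[0,0.3,-3],[0,0,0],-1],[[0,0.3,-3],[0,0,0],-1],[[0,0.3,-3],[0,0,0],-1],[[0,0.3,-3],[0,0,0],-1],[[0,0.3,-3],[0,0,0],-1]]' >/dev/null; python3 w.py
```

```text
bin y 82.0  x -157.1 crest x -156.3  z 117.32 F [0.71 1.52 1.52] q6 0.28 [ 0.  0. -1.]
bin y 66.9  x -159.6 crest x -159.2  z 117.31 F [0.55 0.79 0.17] q6 0.25 [ 0. -0. -1.]
bin y 51.9  x -161.7 crest x -161.5  z 117.30 F [0.74 1.01 0.7 ] q6 0.22 [-0.  0. -1.]
bin y 36.9  x -163.3 crest x -163.2  z 117.29 F [0.48 0.69 0.51] q6 0.19 [-0. -0. -1.]
```

```bash
python3 -m inch '[[[0.3,0.2,-3],[0,0,0],-1],[[0.3,0.2,-3],[0,0,0],-1],[[0,0.2,-3],[0,0,0],-1],[[0,0.2,-3],[0,0,0],-1],[[0,0.2,-3],[0,0,0],-1]]' >/dev/null; python3 w.py
python3 -m inch '[[[0,0.1,-3],[0,0,0],-1],[[0,0.1,-3],[0,0,0],-1],[[0,0.1,-3],[0,0,0],-1],[[0,0.1,-3],[0,0,0],-1],[[0,0.1,-3],[0,0,0],-1]]' >/dev/null; python3 w.py
python3 -m inch '[[[0,0,-3],[0,0,0],-1],[[0,0,-3],[0,0,0],-1],[[0,0,-3],[0,0,0],-1],[[0,0,-3],[0,0,0],-1],[[0,0,-3],[0,0,0],-1]]' >/dev/null; python3 w.py
python3 -m inch '[[[0,-0.1,-3],[0,0,0],-1],[[0,-0.1,-3],[0,0,0],-1],[[0,-0.1,-3],[0,0,0],-1],[[0,-0.1,-3],[0,0,0],-1],[[0,-0.1,-3],[0,0,0],-1]]' >/dev/null; python3 w.py
```

```text
bin y 22.0  x -164.3 crest x -164.4  z 116.71 F [1.21 0.56 1.4 ] q6 0.16 [ 0.  0. -1.]
bin y 7.0  x -164.8 crest x -164.9  z 116.73 F [0.37 1.94 1.32] q6 0.13 [ 0.  0. -1.]
bin y -8.0  x -164.9 crest x -164.9  z 116.70 F [0.68 1.19 1.74] q6 0.1 [-0.  0. -1.]
bin y -23.0  x -164.5 crest x -164.3  z 116.69 F [0.91 1.04 1.45] q6 0.07 [-0.  0. -1.]
```

```bash
python3 -m inch '[[[0,-0.2,-3],[0,0,0],-1],[[0,-0.2,-3],[0,0,0],-1],[[0,-0.3,-3],[0,0,0],-1],[[0,-0.3,-3],[0,0,0],-1],[[0,-0.3,-3],[0,0,0],-1]]' >/dev/null; python3 w.py
python3 -m inch '[[[0,-0.4,-3],[0,0,0],-1],[[0,-0.4,-3],[0,0,0],-1],[[0,-0.4,-3],[0,0,0],-1],[[0,-0.4,-3],[0,0,0],-1],[[0,-0.4,-3],[0,0,0],-1]]' >/dev/null; python3 w.py
python3 -m inch '[[[0,-0.5,-3],[0,0,0],-1],[[0,-0.5,-3],[0,0,0],-1],[[0,-0.5,-3],[0,0,0],-1],[[0,-0.5,-3],[0,0,0],-1],[[0,-0.5,-3],[0,0,0],-1]]' >/dev/null; python3 w.py
python3 -m inch '[[[0,-0.6,-3],[0,0,0],-1],[[0,-0.6,-3],[0,0,0],-1],[[0,-0.6,-3],[0,0,0],-1],[[0,-0.6,-3],[0,0,0],-1],[[0,-0.6,-3],[0,0,0],-1]]' >/dev/null; python3 w.py
```

```text
bin y -38.1  x -163.2 crest x -163.1  z 116.70 F [0.2  1.23 1.05] q6 0.04 [-0. -0. -1.]
bin y -53.1  x -161.2 crest x -161.4  z 116.71 F [-0.49  0.99  0.84] q6 0.0 [ 0. -0. -1.]
bin y -68.1  x -158.8 crest x -159.0  z 116.70 F [-0.64  0.58  0.71] q6 -0.03 [-0.  0. -1.]
bin y -83.1  x -155.8 crest x -156.0  z 116.71 F [0.51 0.91 1.85] q6 -0.06 [-0.  0. -1.]
```

```bash
python3 -m inch '[[[0,-0.7,-3],[0,0,0],-1],[[0,-0.7,-3],[0,0,0],-1],[[0,-0.7,-3],[0,0,0],-1],[[0,-0.7,-3],[0,0,0],-1],[[0,-0.7,-3],[0,0,0],-1]]' >/dev/null; python3 w.py
python3 -m inch '[[[0,-0.8,-3],[0,0,0],-1],[[0,-0.8,-3],[0,0,0],-1],[[0,-0.9,-3],[0,0,0],-1],[[0,-0.9,-3],[0,0,0],-1],[[0,-0.9,-3],[0,0,0],-1]]' >/dev/null; python3 w.py
python3 -m inch '[[[0,-1,-3],[0,0,0],-1],[[0,-1,-3],[0,0,0],-1],[[0,-1,-3],[0,0,0],-1],[[0,-1,-3],[0,0,0],-1],[[0,-1,-3],[0,0,0],-1]]' >/dev/null; python3 w.py
python3 -m inch '[[[0,-1.1,-3],[0,0,0],-1],[[0,-1.1,-3],[0,0,0],-1],[[0,-1.1,-3],[0,0,0],-1],[[0,-1.1,-3],[0,0,0],-1],[[0,-1.1,-2],[0,0,0],-1]]' >/dev/null; python3 w.py
python3 -m inch '[[[0,0,0],[0,0,0],-1],[[0,0,0],[0,0,0],-1],[[0,0,0],[0,0,0],-1]]' >/dev/null; python3 w.py
python3 - <<'E'
from workcell import robot
import cv2,numpy as np
p,d=robot.capture("side"); cv2.imwrite("pics/c2.png",cv2.resize(p[80:240,180:400],(770,560)))
E
```

```text
bin y -98.1  x -152.4 crest x -152.5  z 116.71 F [-1.17  1.57  1.88] q6 -0.09 [-0.  0. -1.]
bin y -113.1  x -148.2 crest x -148.2  z 116.71 F [-0.43  0.77  1.88] q6 -0.12 [-0.  0. -1.]
bin y -128.1  x -143.2 crest x -143.3  z 116.70 F [-0.75  2.05  1.84] q6 -0.15 [-0.  0. -1.]
bin y -142.3  x -137.8 crest x -138.1  z 116.70 F [-0.06  1.96  2.71] q6 -0.17 [-0. -0. -1.]
bin y -142.4  x -137.6 crest x -138.1  z 116.82 F [-0.52 -1.74  0.9 ] q6 -0.17 [ 0.    -0.001 -1.   ]
```

View pics/c2.png

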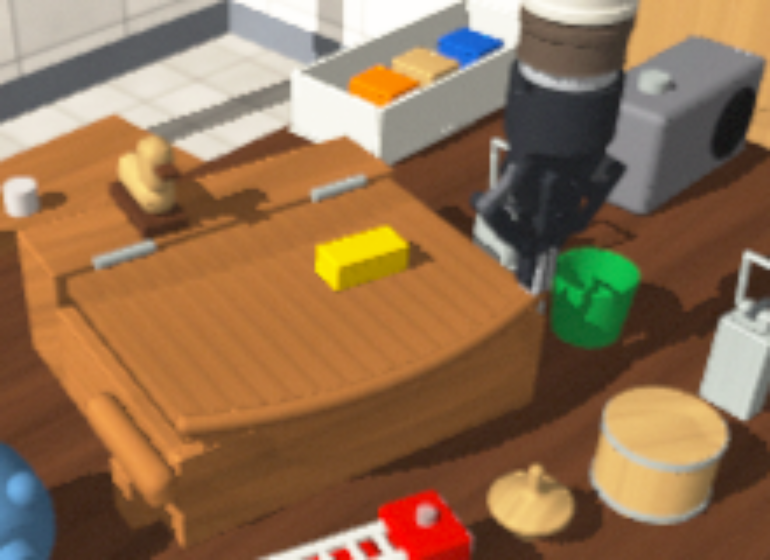

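The fingertips have reached the bead's latch end (tips at (538,285)), with the lid still ajar and nothing disturbed. Now pressing shut slowly.

```bash
python3 -m inch '[[[1,0,0],[0,0,0],-1],[[1,0,0],[0,0,0],-1],[[1,0,0],[0,0,0],-1],[[1,0,0],[0,0,0],-1],[[0,0,0],[0,0,0],-1]]' >/dev/null; python3 w.py
python3 -m inch '[[[1,0,0],[0,0,0],-1],[[1,0,0],[0,0,0],-1],[[1,0,0],[0,0,0],-1],[[1,0,0],[0,0,0],-1],[[0,0,0],[0,0,0],-1]]' >/dev/null; python3 w.py
python3 -m inch '[[[1,0,0],[0,0,0],-1],[[0.5,0,0],[0,0,0],-1],[[0,0,0],[0,0,0],-1]]' >/dev/null; python3 w.py
python3 -m inch '[[[0.5,0,0],[0,0,0],-1],[[0,0,0],[0,0,0],-1]]' >/dev/null; python3 w.py
```

```text
bin y -142.1  x -137.8 crest x -138.2  z 112.66 F [-1.82 -2.93  3.63] q6 -0.17 [-0.    -0.001 -1.   ]
bin y -142.0  x -138.0 crest x -138.2  z 108.62 F [-1.95 -1.95  4.95] q6 -0.17 [-0. -0. -1.]
bin y -142.0  x -138.1 crest x -138.2  z 107.24 F [-2.67 -1.62  5.2 ] q6 -0.17 [-0. -0. -1.]
bin y -142.1  x -138.1 crest x -138.2  z 107.05 F [-3.35 -3.07  6.3 ] q6 -0.17 [-0. -0. -1.]
```

```bash
python3 -m inch '[[[0.5,0,0],[0,0,0],-1],[[0,0,0],[0,0,0],-1],[[0,0,0],[0,0,0],-1]]' >/dev/null; python3 w.py
python3 -m inch '[[[0.5,0,0],[0,0,0],-1],[[0,0,0],[0,0,0],-1],[[0,0,0],[0,0,0],-1]]' >/dev/null; python3 w.py
python3 -m inch '[[[0,0,0],[0,0,0],-1]]' >/dev/null; python3 w.py
```

```text
bin y -142.0  x -138.0 crest x -138.2  z 106.98 F [-4.95 -1.73  9.85] q6 -0.17 [-0.    -0.001 -1.   ]
bin y -142.1  x -138.0 crest x -138.2  z 106.94 F [-4.89 -1.13 12.64] q6 -0.17 [ 0.    -0.001 -1.   ]
bin y -142.1  x -138.0 crest x -138.2  z 106.94 F [-4.72 -1.99 12.12] q6 -0.17 [ 0.    -0.001 -1.   ]
```

```bash
python3 -m inch '[[[-0.4,0,0],[0,0,0],-1],[[0,0,0],[0,0,0],-1],[[0,0,0],[0,0,0],-1]]' >/dev/null; python3 w.py
python3 - <<'E'
from h import *; from workcell import robot; from fit import tob
p,d=robot.capture("side"); cv2.imwrite("pics/c3.png",cv2.resize(p[80:290,130:410],(800,600)))
np.savez("side3.npz",d=d,**robot.camera_model("side")); q,_=cloud("side3"); b=tob(q,np.load("pose.npy"))
r=np.hypot(b[:,0]-.225,b[:,1])-.39
for y in(-100,-50,0,50,100,140):
    m=(abs(b[:,1]*1000-y)<8)&(abs(r)<.003)&(b[:,0]<0)&(q[:,2]>.09); print(y,m.sum(),np.median(q[m,2]).round(4))
E
python3 w.py
```

```text
bin y -142.0  x -138.0 crest x -138.2  z 106.98 F [-4.5  -2.03 10.52] q6 -0.17 [ 0.    -0.001 -1.   ]
-100 221 0.317
-50 9 0.1049
0 12 0.1043
50 10 0.1043
100 12 0.1054
140 15 0.106
bin y -142.1  x -138.0 crest x -138.2  z 106.99 F [-3.74 -2.29  9.64] q6 -0.17 [ 0.    -0.001 -1.   ]
```

View pics/c3.png

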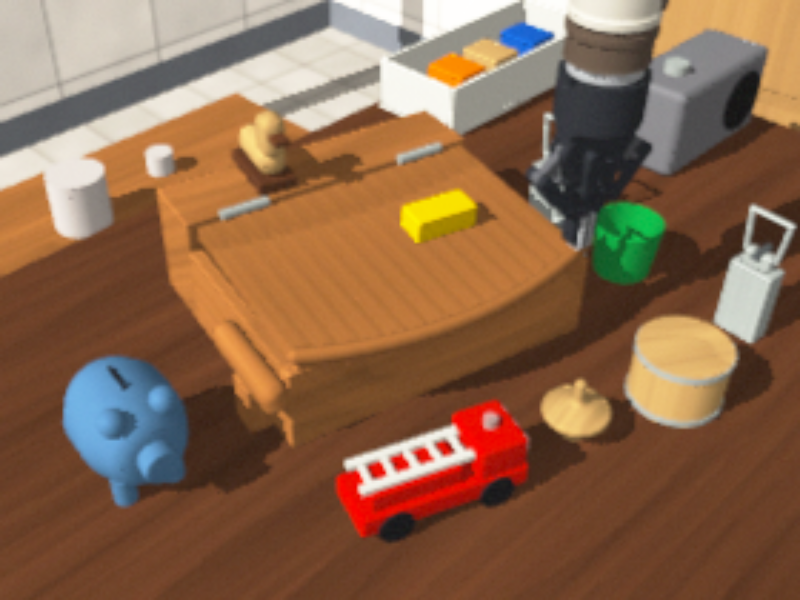

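The lid is shut: the crest measures about 104–106 mm along its length. The fingertips hold it at the latch end, at (578,240), with all the toys in place.

```bash
python3 -c "
from workcell import robot
print(robot.observe()['time']); print(robot.finish_job())"
```

```text
15.6833
the job is handed in; nothing more can be done
None
```

I ran the closed fingertips along the bead from the cleat end to the latch end, then pressed the lid shut there. I handed the job in at 15.7 s, still holding it down.

- **Stroke:** It went from bin y = +142 to −142 mm at about 36 mm/s. The tips pressed the lid 3–4 mm, with about 0.2–2.7 N upward on the fingertips, and the lid stayed ajar. Force readings are noisy by about 0.5–1 N, so the lightest ones (0.2 N at y = 97 and 67 mm) don't prove contact alone. The steady height of the tips, below the lid's rest height, and the sideways drag through most of the stroke point to unbroken contact.
- **Shutting:** Pressing farther stopped moving the lid at a fingertip height of 107 mm, its stop. I eased off slightly and held at about 10 N.
- **Last checks:** The depth image puts the crest at 104–106 mm from y = −50 to 140 mm, against about 105 mm expected when shut. At y = −100 mm the arm blocked the view. The last picture shows the toys and the block where they were.

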